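# Gauge the slack in a printed finger's drive lever

## Robot

A 6-joint arm with a two-finger parallel gripper is mounted at the origin on the work surface. World frame = base frame: x ahead of the robot, y to its left, z up, the work surface at z = 0. Lengths are in m, angles in degrees, forces in N, time in s.
With the tool pointing down it reaches from about 0.25 to 0.85 m from the base axis. Payload 12.5 kg.
Tool frame: the origin (TCP) lies midway between the tips of the shut fingers; the grasp point (between the pads) lies 19 mm behind it (env.hold_point_z is the distance from the TCP to the grasp point, in m); z points along the fingers, y is the line along which they close (so a half turn about z gives the same grasp; the last joint's range is limited). The gripper opens to 93 mm and grips with 3 to 60 N. Pads are 15 mm wide; open, the fingers measure 128 mm over their backs; the gripper's body (75 mm by 188 mm) begins 65 mm behind the grasp point.
Start: joints at [69.981, 20.094, 94.641, -0, 65.266, -4.847], TCP at [0.144, 0.531, 0.219] pointing down, gripper open.
Joint ranges: [-157.81, 157.81], [-45, 120.19], [0.68, 151.7], [-89.99, 269.99], [4.06, 180], [-164.3, 164.3]. Speed limits (degrees/s): [127.2, 127.2, 159.86, 180, 180, 180].

## Interface

Orientations are given as a 3x3 rotation matrix whose columns are the frame's x, y, z axes.
In Python, from cell import env gives the robot as it stands. The module is installed in compiled form; this text tells all that it offers.
- The arm moves only by the tool drive_tool, never from a script. Its argument "commands" is a list of rows, each a list of 6 numbers: the shift along the world's x, y, z in units of 30 mm (1.0 is 30 mm), then the turn, a rotation vector about the world's x, y, z in units of 5 degrees (1.0 is 5 degrees). In form: [[dx, dy, dz, ax, ay, az], ...]. A call has 1 to 10 rows; each row shifts and turns the commanded pose from where the row before left it; what a row does not reach is not made up. A row lasts 1/12 s, in which the tool goes at most 41.7 mm and 7.16 degrees, less where a joint would pass 70% of its speed; a pose out of reach is approached as far as the arm can. A call is refused whole if a number of a shift passes 1 or a number of a turn 1, either way. A call with a gripper value outside its range is refused whole. "gripper" is the closure, from -1 (fully open) to 1 (shut), set as the call begins (left out, the last holds). The fingers move at their own pace and stop on an object; "newtons" is the grip in N (left out, the last holds). Time passes only in rows, so rows that do not move let the fingers close. It gives the time, the measured TCP pose, the force, the opening and the grip force at its end, in the units of the state.
- env.get_obs(): the state, without advancing time (a new reading comes with each control period).
- env.capture(name): name is "scene" or "side" or "wrist"; returns a dict with "pixels" (420x560x3 uint8, blue, green, red), "fx", "fy", "cx", "cy" (pixels), "position" and "rotation" of the camera in the world; the wrist camera has in their place "tool_from_camera" (4x4, takes a point from camera to tool coordinates, whose origin is the TCP and whose axes are the flange's). Camera axes: x right, y down, z forward; pixel columns grow to the right and rows downward; lengths in m; the calibration is good to about 2 mm. A picture is of the moment at which its call begins: read the wrist's pose just before it. There is no depth.
- env.finish_job(): hands the job in; it is judged then, once.
The state is a dict: "time_s": time; "q": joint angles; "joint_velocities": joint speeds; "effort": joint torques, N m; "eef_pos": TCP position; "orientation": TCP orientation; "wrist_force": force on the tool from outside, world axes, zero at the start; "moment": the same for the moment, N m; "gripper_width": opening from 0.0 (shut) to 1.0 (fully open); "grip_force": force on a finger pad.
Only numpy, scipy, OpenCV 4.12 (cv2) and the standard library are available. Lean on these libraries where they do the work, as an engineer would, in place of code of your own. Each camera call takes 0.05 s, during which the arm holds its last target. There are 200 camera calls.

## Task

Check the slack of the printed finger's linkage on the test jig: gently press the drive lever's paddle down until the free travel ends and the resistance clearly firms up, without straining it, and leave the lever standing there. Then note how far it went by sliding the rider along the rail until its index wire stands exactly over the tip of the lever's pointer, and let go, leaving everything else as it lies.

Things in the scene. Friction and masses are not known exactly. Their poses are not given: they have to be found in the camera images.
- jig: Fixed test jig: dark steel base plate 240 x 180 x 12 mm (140 mm before to 100 mm behind the origin), white housing in the middle up to 92 mm high. Origin on the table straight below the lever's pivot. Its x axis points from the paddle to the pivot and along the rail, y left, z up; turned by up to 0.3 rad about z.
- lever: White printed bell-crank lever; origin on its pivot, 75 mm above the table, axis along jig y. A 140 mm arm points towards the robot (jig -x), first 0.36 to 0.38 rad above level, with the paddle. A brass pointer, 100 mm from pivot to tip, stands up, first leaning away from the robot. Pressing swings its tip towards the robot. Stiff pivot: the lever stays where left; do not lift it afterwards.
- paddle (a point): Centre of the upper face of the paddle, a plate 40 mm (along the arm) x 44 x 8 mm, at first 134 mm above the table; it follows the arc about the pivot. While moving down it drags with 2 to 3 N (near 0 at rest) for a free travel of 25 to 70 mm, different every time, then gains about 2 N per mm. Firm: 7 to 15 N; over 24 N strains it. Let go, it springs back 1 to 9 mm and stays.
- pointer_tip (a point): Tip of the lever's pointer blade (3 mm thick, 12 mm wide in jig y), in the jig's middle plane y = 0, 165 to 175 mm above the table.
- linkage: The linkage inside the jig's housing, hidden, which the lever's inner end meets when the slack is gone. After a good press the released lever stays leaning on it. Origin at the pivot; its pose tells nothing about the slack.
- rider: Aluminium rider that slides along jig x on the rail, a 10 mm steel rod at jig y = -55 mm, 150 mm above the table. Block 24 x 20 x 20 mm around the rod (origin at its centre) with an upright tab on top. Slides with about 1.5 N of friction and stays where left; starts at the end farther from the robot.
- tab (a point): Top centre of the rider's tab: 14 mm thick along jig x (pinch it across this from above), 22 mm wide in y, 205 mm above the table; the tab stands free for its upper 45 mm, and the fingers may reach 35 mm below this point.
- index (a point): Point on the rider's index wire, a 4 mm brass wire that runs level from the tab in jig +y across the middle plane, 183 mm above the table. The point lies in the jig's middle plane, 55 mm in y from the tab's centre, at the same jig x. It must stand vertically over the pointer tip; the wire passes above the pointer without touching.
- knuckle: loose white printed knuckle piece, about 41 x 22 x 18 mm, lying on the front left part of the jig's base plate; bystander. Origin at the centre of its underside.
- phalanx: loose white printed finger piece, about 55 x 24 x 19 mm, on the table to the front right of the jig; bystander. Origin at the centre of its underside.
- pliers: long-nose pliers with black handles, 190 mm long, 14 mm high, lying to the left of the jig; bystander. Origin at the centre of its underside.
- breadboard: white breadboard, 110 x 55 x 9 mm, lying to the right of the jig; bystander. Origin at the centre of its underside.
- screwdriver: screwdriver with a red handle, 150 mm long, lying behind the jig; bystander. Origin at the centre of its underside.
- reel: metal reel, diameter 60 mm, 38 mm high, towards the robot's left; bystander. Origin at the centre of its underside.
- parts_tray: small blue tray with four compartments, 110 x 80 x 30 mm, towards the robot's right; bystander. Origin at the centre of its underside.

How it is judged:
By the outcome, as a careful person would: the job done as asked, in the order asked, and still so for the second after the job is handed in, with the robot touching nothing.
It also fails if it takes over 58 s, if anything falls off the work surface, if the arm or the gripper's body presses on something with over 40 N, if the wrist force passes 120 N, or if a joint passes its speed limit or range.

## Working session

There is one attempt and no reset: what is moved stays moved. The work goes in short steps, Python scripts to look and compute and a tool call to move; the robot and the scene stay as the last step left them, time stands still between calls to the robot, and variables do not carry over. Pictures are saved under pics/ and viewed, at most 12 in all, crops included, and the job is handed in when it is done.

Besides the shell and the picture viewer there is one more tool, called after ">>>" in YAML: its name, and indented under it one key for each argument. drive_tool: Moves the arm, as the interface text tells. Its arguments: {"type":"object","properties":{"commands":{"type":"array"},"gripper":{"type":"number"},"newtons":{"type":"number"}},"required":["commands"]}

```bash
mkdir -p pics
cat > h.py <<'E'
import numpy as np, cv2
from cell import env
def cam(n):
    o=env.get_obs(); c=env.capture(n)
    if n=="wrist":
        T=np.eye(4);T[:3,:3]=np.array(o["orientation"]);T[:3,3]=o["eef_pos"]
        M=T@np.array(c["tool_from_camera"]); c["position"]=M[:3,3]; c["rotation"]=M[:3,:3]
    c["position"]=np.array(c["position"]);c["rotation"]=np.array(c["rotation"])
    return c
def ray(c,u,v):
    d=c["rotation"]@np.array([(u-c["cx"])/c["fx"],(v-c["cy"])/c["fy"],1]); return c["position"],d/np.linalg.norm(d)
def onz(c,u,v,z):
    p,d=ray(c,u,v); return p+d*(z-p[2])/d[2]
def tri(rs):
    A=0;b=0
    for p,d in rs:
        P=np.eye(3)-np.outer(d,d);A=A+P;b=b+P@p
    return np.linalg.solve(A,b)
def proj(c,X):
    x=c["rotation"].T@(np.array(X)-c["position"]); return np.array([c["cx"]+c["fx"]*x[0]/x[2],c["cy"]+c["fy"]*x[1]/x[2]])
E
python3 - <<'E'
from h import *
for n in("scene","side"):
    c=cam(n);cv2.imwrite(f"pics/{n}0.png",cv2.resize(c["pixels"],(800,600),interpolation=2)); print(n,c["position"],c["rotation"].round(3).tolist(),c["fx"])
o=env.get_obs();print(o["time_s"],o["wrist_force"],o["orientation"])
E
```

```text
scene [1.09827361 0.58809043 1.10106216] [[-0.75, 0.494, -0.439], [0.661, 0.574, -0.484], [0.013, -0.653, -0.757]] 462.6106447614325
side [ 0.14016786 -0.76440022  0.7452638 ] [[0.874, -0.282, 0.394], [-0.485, -0.5, 0.717], [-0.005, -0.819, -0.574]] 431.5903738144275
0.1 [ 0.08866284 -0.19033416  0.11301716] [[-9.65150958e-01  2.61693541e-01 -3.43903441e-04]
 [ 2.61693758e-01  9.65150436e-01 -1.00609998e-03]
 [ 6.86286888e-05 -1.06103575e-03 -9.99999435e-01]]
```

View pics/scene0.png

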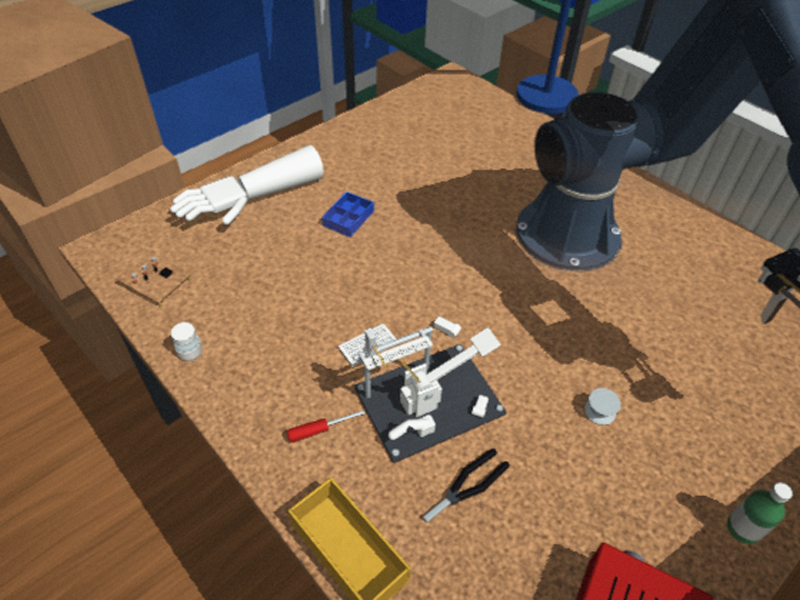

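View pics/side0.png

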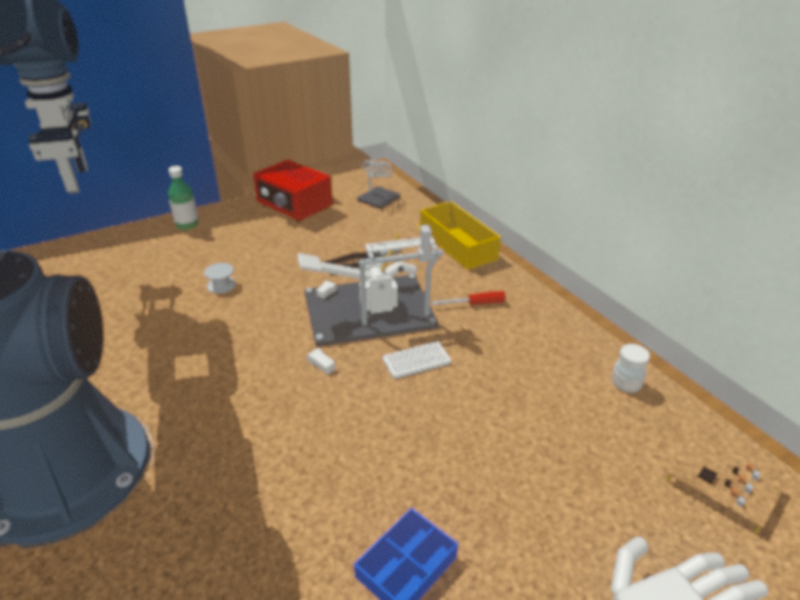

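The scene view shows the jig plate with corners near (358,388), (395,458), (505,409) and (460,347), the paddle near (485,342), and the rider near (370,340). The side view has the jig centred near (370,300). Next I'll fit the plate and enlarge both views.

Run:
```python
from h import *
rows=[]
for n,(x0,y0,w,h) in (("scene",(215,215,155,115)),("side",(195,145,130,105))):
    c=cam(n);im=c["pixels"]
    hsv=cv2.cvtColor(im,cv2.COLOR_BGR2HSV)
    m=((hsv[...,2]<95)&(hsv[...,1]<90)).astype(np.uint8)
    k=np.zeros_like(m);k[y0:y0+h,x0:x0+w]=m[y0:y0+h,x0:x0+w]
    nn,l,s,_=cv2.connectedComponentsWithStats(k);i=1+s[1:,4].argmax()
    v,u=np.nonzero(l==i);P=np.array([onz(c,a,b,.012)[:2] for a,b in zip(u,v)])
    r=cv2.minAreaRect((P*1000).astype(np.float32));print(n,r,cv2.boxPoints(r).tolist())
    crop=cv2.resize(im[y0:y0+h,x0:x0+w],None,fx=5,fy=5,interpolation=cv2.INTER_CUBIC)
    cv2.imwrite(f"pics/{n}1.png",crop[:590,:790])
```

```text
scene ((584.972412109375, 129.8704833984375), (182.4545135498047, 242.10208129882812), 74.30609130859375) [[443.7572937011719, 74.7882080078125], [676.8339233398438, 9.300048828125], [726.1875, 184.9527587890625], [493.11090087890625, 250.44091796875]]
side ((565.4794921875, 79.67166137695312), (100.74185180664062, 229.92616271972656), 74.8349838256836) [[441.3428039550781, 61.12916564941406], [663.2621459960938, 0.980499267578125], [689.6162109375, 98.21415710449219], [467.69683837890625, 158.36282348632812]]
```

View pics/scene1.png

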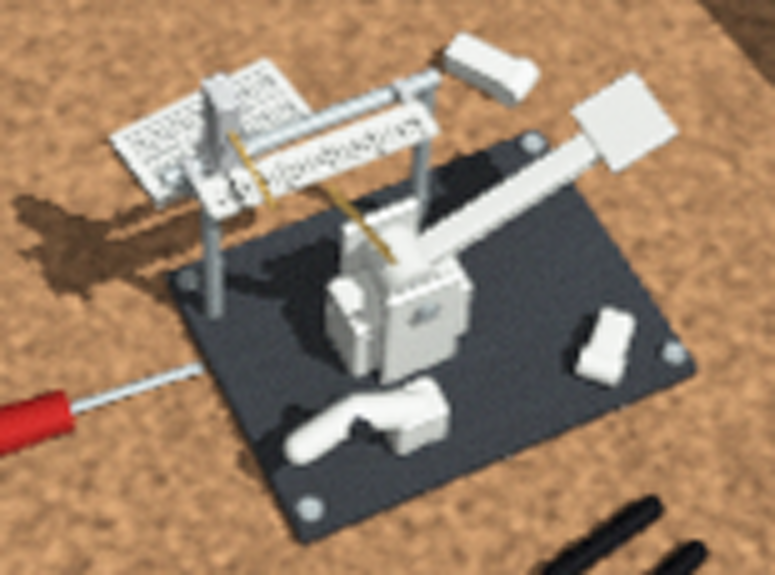

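View pics/side1.png

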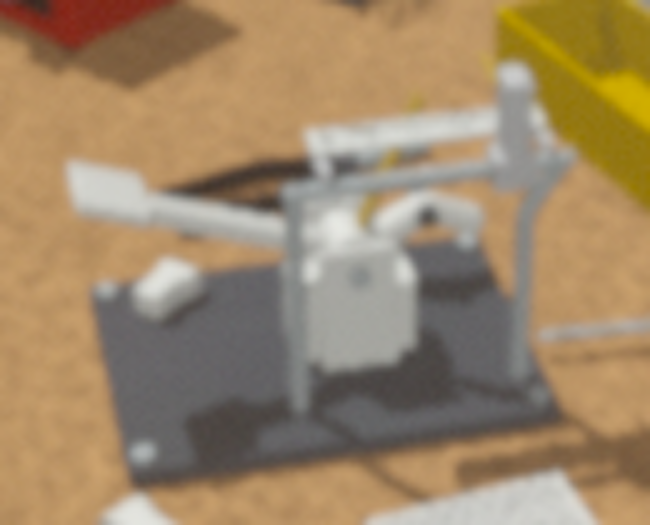

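The scene crop shows the paddle centre near (626,122), the tab top near (218,88) and the pointer tip near (322,182). In the side crop they are near (108,188), (515,70) and (415,97). I'll triangulate these and check them against the plate fit.

```bash
cat >> h.py <<'E'
ax=np.array([.9627,-.2705]);ay=np.array([.2705,.9627]);J0=np.array([.6042,.1245])
def tojig(p): d=np.array(p)[:2]-J0; return np.array([d@ax,d@ay,p[2]])
def world(x,y,z): return np.r_[J0+ax*x+ay*y,z]
E
python3 - <<'E'
from h import *
a=cam("scene");b=cam("side")
for n,p,q in(("pad",(626,122),(108,188)),("tab",(218,85),(515,70)),("ptr",(322,182),(415,97))):
    r=[ray(a,p[0]/5+215,p[1]/5+215),ray(b,q[0]/5+195,q[1]/5+145)]
    X=tri(r);print(n,X,(tojig(X)*1000).round(1),(proj(a,X)-[p[0]/5+215,p[1]/5+215]))
print(tojig(onz(a,218/5+215,88/5+215,.205)),tojig(onz(a,322/5+215,182/5+215,.17)))
print(world(-.125,0,.145))
E
```

```text
pad [0.47668134 0.16057331 0.13026525] [-132.5    0.2  130.3] [-0.11980842  0.03827566]
tab [0.65972046 0.04790655 0.20616443] [ 74.2 -58.7 206.2] [ 0.08391929 -0.01040622]
ptr [0.63780249 0.10576716 0.16706009] [ 37.4  -8.9 167.1] [ 1.37487616 -0.2410625 ]
[ 0.07477378 -0.05791575  0.205     ] [ 0.04178498 -0.00787736  0.17      ]
[0.4838625 0.1583125 0.145    ]
```

>>> drive_tool:
  commands:
    - [0.8,-0.9,0,0,0,0]
    - [0.8,-0.9,0,0,0,0]
    - [0.8,-0.9,0,0,0,0]
    - [0.8,-0.9,0,0,0,0]
    - [0.8,-0.9,0,0,0,0]
    - [0.8,-0.9,0,0,0,0]
    - [0.8,-0.9,0,0,0,0]
    - [0.8,-0.9,0,0,0,0]
    - [0.8,-0.9,0,0,0,0]
    - [0.8,-0.9,0,0,0,0]
  gripper: 1
  newtons: 20

```text
time_s: 1.13
eef_pos: [0.3848, 0.2593, 0.2188]
orientation: [[-0.965, 0.262, 0.0], [0.262, 0.965, 0.0], [-0.0, 0.0, -1.0]]
wrist_force: [0.5, 1.0, -0.8]
gripper_width: 0.335
grip_force: 0.0
```

>>> drive_tool:
  commands:
    - [0.8,-0.9,0,0,0,0]
    - [0.8,-0.9,0,0,0,0]
    - [0.8,-0.8,0,0,0,0]
    - [0.4,-0.4,0,0,0,0]
    - [0,0,0,0,0,0]
    - [0,0,0,0,0,0]
    - [0,0,0,0,0,0]

```text
time_s: 1.72
eef_pos: [0.4672, 0.1714, 0.2185]
orientation: [[-0.965, 0.261, -0.001], [0.261, 0.965, 0.0], [0.001, -0.0, -1.0]]
wrist_force: [-1.2, -0.5, 0.1]
gripper_width: 0.005
grip_force: 0.0
```

Run:
```python
from h import *
c=cam("wrist");cv2.imwrite("pics/w1.png",c["pixels"]);o=env.get_obs()
print(o["eef_pos"],o["wrist_force"],o["time_s"],proj(c,world(-.13,0,.134)))
```

```text
[0.46711403 0.17162112 0.2186026 ] [ 0.26316436  0.80351418 -0.22814278] 1.7667 [271.30974487 236.01073703]
```

View pics/w1.png

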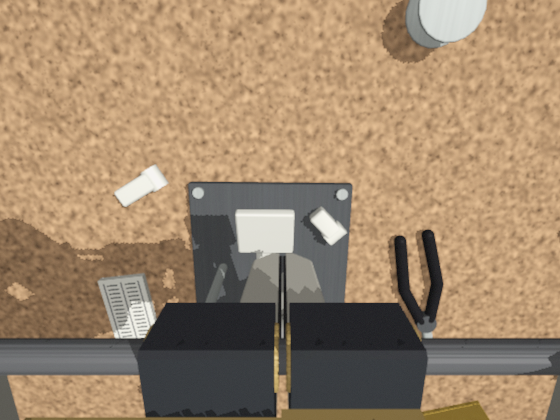

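The wrist view shows the paddle from (236,210) to (294,252) and the plate's front corners at (189,183) and (351,184).

Run:
```python
from h import *
c=cam("wrist");
for u,v,z in((265,231,.134),(265,210,.14),(265,252,.127),(236,210,.14),(294,210,.14),(189,183,.012),(351,184,.012)):
    X=onz(c,u,v,z);print(X.round(4),(tojig(X)*1000).round(1))
```

```text
[0.4738 0.1564 0.134 ] [-134.1   -4.6  134. ]
[0.4561 0.1617 0.14  ] [-152.7   -4.2  140. ]
[0.4934 0.1504 0.127 ] [-113.7   -5.   127. ]
[0.4506 0.1414 0.14  ] [-152.4  -25.3  140. ]
[0.4616 0.182  0.14  ] [-152.9   16.8  140. ]
[0.4417 0.0742 0.012 ] [-142.8  -92.4   12. ]
[0.4885 0.243  0.012 ] [-143.4   82.8   12. ]
```

>>> drive_tool:
  commands:
    - [0.2,-0.4,-0.6,0,0,0]
    - [0.07,-0.07,-0.8,0,0,0]
    - [0,0,-0.8,0,0,0]
    - [0,0,-0.2,0,0,0]
    - [0,0,-0.1,0,0,0]
    - [0,0,-0.1,0,0,0]
    - [0,0,-0.1,0,0,0]
    - [0,0,-0.1,0,0,0]

```text
time_s: 2.48
eef_pos: [0.4765, 0.1571, 0.1355]
orientation: [[-0.965, 0.261, 0.002], [0.261, 0.965, 0.0], [-0.002, 0.001, -1.0]]
wrist_force: [-0.8, 0.7, 2.3]
gripper_width: 0.003
grip_force: 1.1
```

```bash
sed -i 's/J0=np.array.*/J0=np.array([.602,.122])/' h.py
python3 - <<'E'
from h import *
o=env.get_obs();print(o["time_s"],o["eef_pos"],tojig(o["eef_pos"]),o["wrist_force"])
c=cam("wrist");cv2.imwrite("pics/w2.png",c["pixels"])
E
```

```text
2.4833 [0.47651013 0.15712301 0.13554691] [-1.30309868e-01 -1.32090442e-04  1.35546914e-01] [-0.81419047  0.74295716  2.30222269]
```

View pics/w2.png

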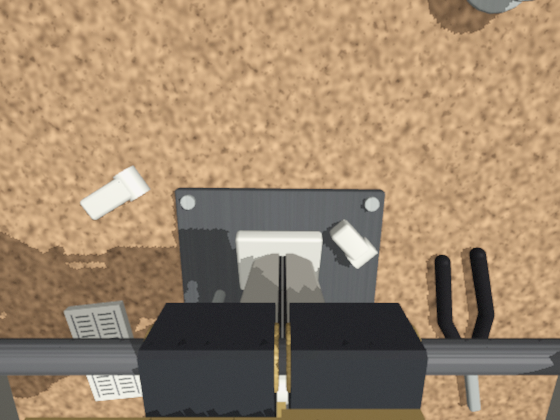

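The tips rest centred on the paddle near (280,260), just in contact at 2.3 N, and the knuckle lies clear at (352,244). I'll continue pressing.

>>> drive_tool:
  commands:
    - [-0.03,0.01,-0.1,0,0,0]
    - [-0.03,0.01,-0.1,0,0,0]
    - [-0.03,0.01,-0.1,0,0,0]
    - [-0.03,0.01,-0.1,0,0,0]
    - [-0.03,0.01,-0.1,0,0,0]
    - [-0.02,0,-0.1,0,0,0]
    - [-0.02,0,-0.1,0,0,0]

```text
time_s: 3.12
eef_pos: [0.4702, 0.1582, 0.1133]
orientation: [[-0.965, 0.262, -0.0], [0.262, 0.965, 0.0], [0.0, -0.0, -1.0]]
wrist_force: [-1.2, 1.1, 2.1]
gripper_width: 0.008
grip_force: 1.1
```

>>> drive_tool:
  commands:
    - [-0.01,0,-0.05,0,0,0]
    - [0,0,-0.05,0,0,0]

```text
time_s: 3.28
eef_pos: [0.4699, 0.1582, 0.1104]
orientation: [[-0.965, 0.262, -0.0], [0.262, 0.965, -0.0], [0.0, -0.0, -1.0]]
wrist_force: [-0.8, 0.1, 1.7]
gripper_width: 0.008
grip_force: 1.0
```

>>> drive_tool:
  commands:
    - [-0.01,0,-0.05,0,0,0]
    - [0,0,-0.05,0,0,0]

```text
time_s: 3.45
eef_pos: [0.4697, 0.1582, 0.1075]
orientation: [[-0.965, 0.262, -0.0], [0.262, 0.965, -0.0], [0.0, -0.0, -1.0]]
wrist_force: [-0.2, 0.3, 1.7]
gripper_width: 0.005
grip_force: 1.0
```

>>> drive_tool:
  commands:
    - [-0.01,0,-0.05,0,0,0]
    - [0,0,-0.05,0,0,0]

```text
time_s: 3.62
eef_pos: [0.4694, 0.1582, 0.1045]
orientation: [[-0.965, 0.262, -0.0], [0.262, 0.965, -0.0], [0.0, -0.0, -1.0]]
wrist_force: [-1.9, 0.1, 2.5]
gripper_width: 0.002
grip_force: 1.1
```

>>> drive_tool:
  commands:
    - [0,0,-0.04,0,0,0]
    - [0,0,-0.04,0,0,0]

```text
time_s: 3.78
eef_pos: [0.4694, 0.1582, 0.1021]
orientation: [[-0.965, 0.262, -0.0], [0.262, 0.965, -0.0], [0.0, -0.0, -1.0]]
wrist_force: [-2.1, 0.5, 2.5]
gripper_width: 0.005
grip_force: 1.0
```

>>> drive_tool:
  commands:
    - [0,0,-0.04,0,0,0]
    - [0,0,-0.04,0,0,0]

```text
time_s: 3.95
eef_pos: [0.4694, 0.1582, 0.0997]
orientation: [[-0.965, 0.262, -0.0], [0.262, 0.965, -0.0], [0.0, -0.0, -1.0]]
wrist_force: [-2.2, 0.8, 1.2]
gripper_width: -0.001
grip_force: 1.1
```

>>> drive_tool:
  commands:
    - [0,0,-0.04,0,0,0]
    - [0,0,-0.04,0,0,0]

```text
time_s: 4.12
eef_pos: [0.4694, 0.1582, 0.0973]
orientation: [[-0.965, 0.262, -0.0], [0.262, 0.965, -0.0], [-0.0, -0.0, -1.0]]
wrist_force: [-0.8, 0.3, 2.1]
gripper_width: 0.004
grip_force: 1.1
```

>>> drive_tool:
  commands:
    - [0,0,-0.04,0,0,0]
    - [0,0,-0.04,0,0,0]

```text
time_s: 4.28
eef_pos: [0.4694, 0.1582, 0.0949]
orientation: [[-0.965, 0.262, -0.0], [0.262, 0.965, -0.0], [0.0, -0.0, -1.0]]
wrist_force: [-1.6, 0.4, 3.0]
gripper_width: 0.005
grip_force: 1.1
```

>>> drive_tool:
  commands:
    - [0,0,-0.04,0,0,0]
    - [0,0,-0.04,0,0,0]

```text
time_s: 4.45
eef_pos: [0.4694, 0.1582, 0.0925]
orientation: [[-0.965, 0.262, -0.0], [0.262, 0.965, 0.0], [0.0, -0.0, -1.0]]
wrist_force: [-2.1, 1.2, 1.8]
gripper_width: 0.005
grip_force: 1.1
```

>>> drive_tool:
  commands:
    - [0,0,-0.04,0,0,0]
    - [0,0,-0.04,0,0,0]

```text
time_s: 4.62
eef_pos: [0.4694, 0.1582, 0.0901]
orientation: [[-0.965, 0.262, -0.0], [0.262, 0.965, 0.0], [0.0, -0.0, -1.0]]
wrist_force: [-2.0, 0.3, 2.4]
gripper_width: 0.004
grip_force: 1.1
```

>>> drive_tool:
  commands:
    - [0,0,-0.04,0,0,0]
    - [0,0,-0.04,0,0,0]

```text
time_s: 4.78
eef_pos: [0.4694, 0.1582, 0.0877]
orientation: [[-0.965, 0.262, -0.0], [0.262, 0.965, -0.0], [0.0, -0.0, -1.0]]
wrist_force: [-1.6, -0.1, 3.0]
gripper_width: 0.005
grip_force: 1.1
```

>>> drive_tool:
  commands:
    - [0,0,-0.04,0,0,0]
    - [0,0,-0.04,0,0,0]

```text
time_s: 4.95
eef_pos: [0.4694, 0.1582, 0.0853]
orientation: [[-0.965, 0.262, -0.0], [0.262, 0.965, 0.0], [0.0, 0.0, -1.0]]
wrist_force: [-0.6, 0.3, 2.2]
gripper_width: 0.007
grip_force: 1.1
```

>>> drive_tool:
  commands:
    - [0,0,-0.04,0,0,0]
    - [0,0,-0.04,0,0,0]

```text
time_s: 5.12
eef_pos: [0.4694, 0.1582, 0.0829]
orientation: [[-0.965, 0.262, -0.0], [0.262, 0.965, -0.0], [0.0, -0.0, -1.0]]
wrist_force: [-1.0, 0.8, 2.7]
gripper_width: 0.007
grip_force: 1.2
```

>>> drive_tool:
  commands:
    - [0,0,-0.04,0,0,0]
    - [0,0,-0.04,0,0,0]

```text
time_s: 5.28
eef_pos: [0.4694, 0.1582, 0.0805]
orientation: [[-0.965, 0.262, -0.0], [0.262, 0.965, -0.0], [0.0, -0.0, -1.0]]
wrist_force: [-2.7, 0.5, 2.9]
gripper_width: 0.006
grip_force: 1.2
```

>>> drive_tool:
  commands:
    - [0,0,-0.04,0,0,0]
    - [0,0,-0.04,0,0,0]

```text
time_s: 5.45
eef_pos: [0.4694, 0.1582, 0.0781]
orientation: [[-0.965, 0.262, -0.0], [0.262, 0.965, -0.0], [0.0, -0.0, -1.0]]
wrist_force: [-1.9, 0.5, 2.0]
gripper_width: 0.002
grip_force: 1.2
```

>>> drive_tool:
  commands:
    - [0,0,-0.04,0,0,0]
    - [0,0,-0.04,0,0,0]

```text
time_s: 5.62
eef_pos: [0.4694, 0.1582, 0.0757]
orientation: [[-0.965, 0.262, 0.0], [0.262, 0.965, 0.0], [-0.0, 0.0, -1.0]]
wrist_force: [-2.0, 1.3, 2.0]
gripper_width: 0.004
grip_force: 1.2
```

>>> drive_tool:
  commands:
    - [0,0,-0.04,0,0,0]
    - [0,0,-0.04,0,0,0]

```text
time_s: 5.78
eef_pos: [0.4694, 0.1582, 0.0733]
orientation: [[-0.965, 0.262, 0.0], [0.262, 0.965, -0.0], [-0.0, -0.0, -1.0]]
wrist_force: [-1.5, 0.2, 1.9]
gripper_width: 0.003
grip_force: 1.1
```

>>> drive_tool:
  commands:
    - [0,0,-0.04,0,0,0]
    - [0,0,-0.04,0,0,0]

```text
time_s: 5.95
eef_pos: [0.4695, 0.1582, 0.071]
orientation: [[-0.965, 0.262, 0.0], [0.262, 0.965, 0.0], [-0.0, 0.0, -1.0]]
wrist_force: [-1.8, 0.0, 5.0]
gripper_width: 0.006
grip_force: 2.7
```

>>> drive_tool:
  commands:
    - [0,0,-0.04,0,0,0]
    - [0,0,0,0,0,0]

```text
time_s: 6.12
eef_pos: [0.4695, 0.1582, 0.0699]
orientation: [[-0.965, 0.262, 0.0], [0.262, 0.965, 0.0], [-0.0, 0.0, -1.0]]
wrist_force: [-2.1, -0.2, 3.5]
gripper_width: 0.004
grip_force: 2.2
```

>>> drive_tool:
  commands:
    - [0,0,-0.03,0,0,0]
    - [0,0,0,0,0,0]

```text
time_s: 6.28
eef_pos: [0.4695, 0.1583, 0.0691]
orientation: [[-0.965, 0.262, 0.0], [0.262, 0.965, 0.0], [-0.0, 0.0, -1.0]]
wrist_force: [-2.4, 0.5, 6.4]
gripper_width: 0.005
grip_force: 3.4
```

>>> drive_tool:
  commands:
    - [0,0,-0.04,0,0,0]
    - [0,0,0,0,0,0]

```text
time_s: 6.45
eef_pos: [0.4696, 0.1582, 0.068]
orientation: [[-0.965, 0.262, 0.0], [0.262, 0.965, 0.0], [-0.0, 0.0, -1.0]]
wrist_force: [-3.7, 0.0, 8.0]
gripper_width: 0.006
grip_force: 4.3
```

>>> drive_tool:
  commands:
    - [0,0,-0.03,0,0,0]
    - [0,0,0,0,0,0]

```text
time_s: 6.62
eef_pos: [0.4696, 0.1583, 0.0673]
orientation: [[-0.965, 0.262, 0.0], [0.262, 0.965, 0.0], [-0.0, 0.0, -1.0]]
wrist_force: [-3.2, -0.1, 10.3]
gripper_width: 0.005
grip_force: 5.2
```

>>> drive_tool:
  commands:
    - [0,0,0.1,0,0,0]
    - [0,0,0.2,0,0,0]
    - [0,0,0.6,0,0,0]
    - [0,0,1,0,0,0]
    - [0,0,1,0,0,0]
    - [0,0,1,0,0,0]
    - [0,0,1,0,0,0]
    - [0,0,1,0,0,0]
    - [0,0,1,0,0,0]
    - [0,0,0.5,0,0,0]

```text
time_s: 7.45
eef_pos: [0.4703, 0.1583, 0.2927]
orientation: [[-0.965, 0.262, 0.005], [0.262, 0.965, 0.001], [-0.004, 0.002, -1.0]]
wrist_force: [-0.4, 0.1, -0.3]
gripper_width: 0.008
grip_force: 0.0
```

Run:
```python
from h import *
o=env.get_obs();print(o["time_s"],o["q"],tojig(o["eef_pos"]))
c=cam("wrist");print(c["tool_from_camera"].round(3).tolist() if hasattr(c["tool_from_camera"],'round') else c["tool_from_camera"])
cv2.imwrite("pics/w3.png",c["pixels"])
for n,(x0,y0,w,h) in (("scene",(215,215,155,115)),("side",(195,145,130,105))):
    im=cam(n)["pixels"];cv2.imwrite(f"pics/{n}2.png",cv2.resize(im[y0:y0+h,x0:x0+w],None,fx=5,fy=5,interpolation=2))
print(tojig(world(.074,-.055,0)),world(.074,-.055,0))
```

```text
7.45 [ 1.32372228e+01  1.02125803e+01  9.69442713e+01 -9.78822721e-03
  7.25674623e+01 -6.15854045e+01] [-0.1366369  -0.00063657  0.2926909 ]
[[-0.0, -0.955, -0.298, 0.083], [1.0, -0.0, -0.0, 0.0], [0.0, -0.298, 0.955, -0.165], [0.0, 0.0, 0.0, 1.0]]
[ 0.07399715 -0.05499788  0.        ] [0.6583623 0.0490345 0.       ]
```

View pics/scene2.png

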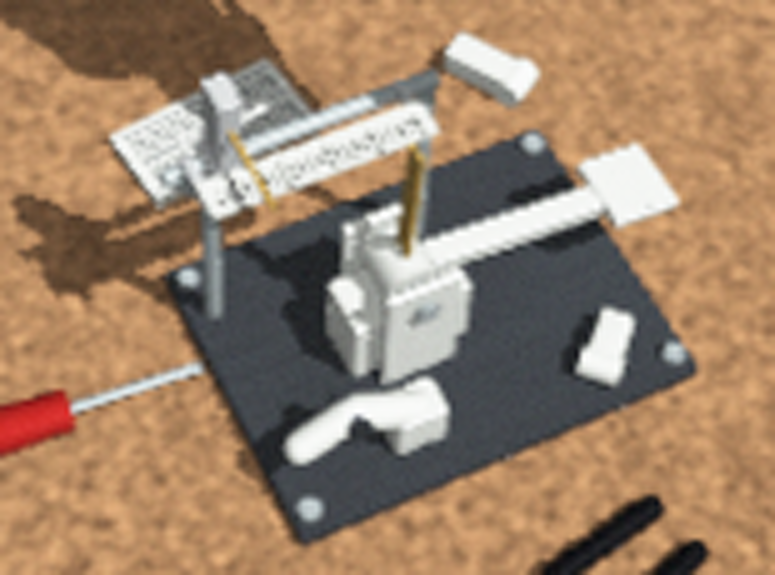

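The pointer now stands nearly upright, with its tip near (417,147), and the lever is resting. I'll swing over the tab while turning -90°, with the gripper half open.

>>> drive_tool:
  commands:
    - [0.35,-0.2,0,0,0,-1]
    - [0.35,-0.2,0,0,0,-1]
    - [0.35,-0.2,0,0,0,-1]
    - [0.35,-0.2,0,0,0,-1]
    - [0.35,-0.2,0,0,0,-1]
    - [0.35,-0.2,0,0,0,-1]
    - [0.35,-0.2,0,0,0,-1]
    - [0.35,-0.2,0,0,0,-1]
    - [0.35,-0.2,0,0,0,-1]
  gripper: 0

```text
time_s: 8.35
eef_pos: [0.5639, 0.1038, 0.2869]
orientation: [[-0.494, 0.87, -0.003], [0.87, 0.494, -0.0], [0.001, -0.002, -1.0]]
wrist_force: [-0.5, -1.1, -0.4]
gripper_width: 0.492
grip_force: 0.0
```

>>> drive_tool:
  commands:
    - [0.35,-0.2,0,0,0,-1]
    - [0.35,-0.2,0,0,0,-1]
    - [0.35,-0.2,0,0,0,-1]
    - [0.35,-0.2,0,0,0,-1]
    - [0.35,-0.2,0,0,0,-1]
    - [0.35,-0.2,0,0,0,-1]
    - [0.35,-0.2,0,0,0,-1]
    - [0.35,-0.2,0,0,0,-1]
    - [0.3,-0.2,0,0,0,-1]
    - [0,0,0,0,0,0]

```text
time_s: 9.18
eef_pos: [0.6574, 0.0492, 0.2863]
orientation: [[0.266, 0.964, -0.003], [0.964, -0.266, -0.0], [-0.001, -0.002, -1.0]]
wrist_force: [-0.3, -0.1, -0.1]
gripper_width: 0.5
grip_force: 0.0
```

>>> drive_tool:
  commands:
    - [0,0,0,0,0,0]
    - [0,0,0,0,0,0]

```text
time_s: 9.35
eef_pos: [0.6563, 0.0505, 0.2878]
orientation: [[0.259, 0.966, -0.002], [0.966, -0.259, 0.0], [-0.0, -0.002, -1.0]]
wrist_force: [0.2, 0.3, 0.4]
gripper_width: 0.501
grip_force: 0.0
```

Run:
```python
from h import *
c=cam("wrist");cv2.imwrite("pics/w4.png",c["pixels"]);print(tojig(env.get_obs()["eef_pos"]))
for p in((.074,-.055,.205),(.074,0,.183),(0,0,.175)): print(proj(c,world(*p)))
```

```text
[ 0.07161407 -0.05404543  0.28826687]
[285.26566948 219.74418042]
[286.10333593 141.66401411]
[191.03462849 139.38967687]
```

View pics/w4.png

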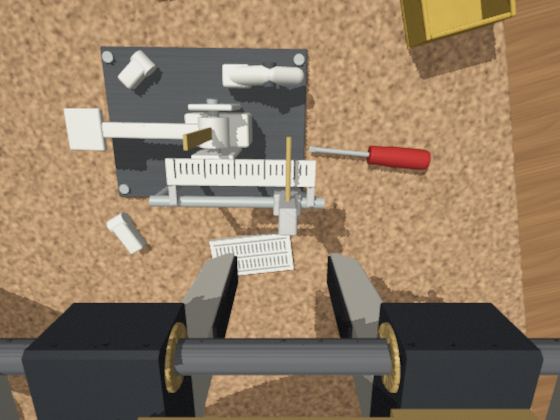

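The wrist view shows the rail along row ~202, the tab top centred near (288,221), the wire at column 289 and the brass pointer from (183,142) to (212,130). The prediction for the tab was (285,220), so it agrees. Now I'll descend and grip.

>>> drive_tool:
  commands:
    - [0.13,-0.09,-0.4,0,0,-0.14]
    - [0,0,-0.7,0,0,0]
    - [0,0,-0.8,0,0,0]
    - [0,0,-0.8,0,0,0]
    - [0,0,-0.7,0,0,0]
    - [0,0,-0.35,0,0,0]
    - [0,0,0,0,0,0]
    - [0,0,0,0,0,0]

```text
time_s: 10.07
eef_pos: [0.6608, 0.0476, 0.1765]
orientation: [[0.273, 0.962, -0.0], [0.962, -0.273, 0.0], [-0.0, -0.0, -1.0]]
wrist_force: [-0.1, 0.8, 0.2]
gripper_width: 0.501
grip_force: 0.0
```

Run:
```python
from h import *
c=cam("wrist");cv2.imwrite("pics/w5.png",c["pixels"]);o=env.get_obs();print(o["eef_pos"],tojig(o["eef_pos"]),o["wrist_force"],o["orientation"])
for p in((.074,-.055,.205),(.074,0,.183),(0,0,.175)): print(proj(c,world(*p)))
```

```text
[0.6613347  0.04758898 0.17740182] [ 0.0772497  -0.05558545  0.17740182] [-0.4359246   0.16791748  1.29966531] [[ 2.73230287e-01  9.61947456e-01  1.51708197e-03]
 [ 9.61948556e-01 -2.73230627e-01  1.79444437e-05]
 [ 4.31774871e-04  1.45445185e-03 -9.99998849e-01]]
[275.47854079 297.64187499]
[275.2930632  165.18135047]
[120.25063056 162.74067407]
```

View pics/w5.png

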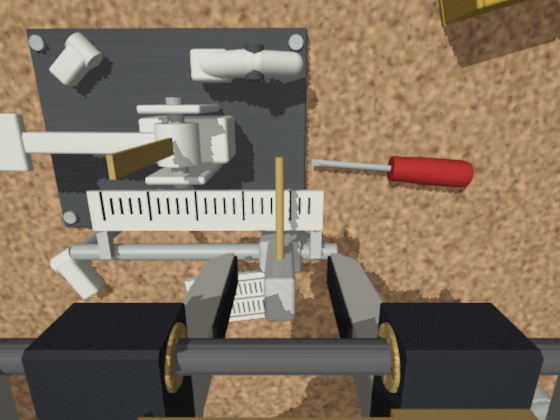

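The view shows the fingers straddling the tab at about (280,290), the wire at column 280 with its end at row 157, and the pointer tip's end edge at about (110,167).

>>> drive_tool:
  commands:
    - [0,0,0,0,0,0]
    - [0,0,0,0,0,0]
    - [0,0,0,0,0,0]
    - [0,0,0,0,0,0]
    - [0,0,0,0,0,0]
    - [0,0,0,0,0,0]
    - [0,0,0,0,0,0]
  gripper: 1
  newtons: 12

```text
time_s: 10.7
eef_pos: [0.6608, 0.0475, 0.1765]
orientation: [[0.273, 0.962, 0.0], [0.962, -0.273, 0.0], [0.0, 0.0, -1.0]]
wrist_force: [-0.6, -0.9, 1.6]
gripper_width: 0.149
grip_force: 12.0
```

```bash
cat >> h.py <<'E'
def brass(c):
    hsv=cv2.cvtColor(c["pixels"],cv2.COLOR_BGR2HSV)
    return ((hsv[...,0]>15)&(hsv[...,0]<28)&(hsv[...,1]>150)&(hsv[...,2]>60)).astype(np.uint8)
E
python3 - <<'E'
from h import *
c=cam("wrist");o=env.get_obs();print(o["eef_pos"],o["wrist_force"],o["gripper_width"],o["grip_force"])
m=brass(c);n,l,s,ce=cv2.connectedComponentsWithStats(m)
for i in range(1,n):
    if s[i,4]>60: print(s[i],ce[i])
b=c["pixels"]
for v in(160,165,170,175,180): print(v,"wire",np.nonzero(m[v,260:310])[0]+260,"ptr",np.nonzero(m[v,80:200])[0][:4]+80)
I=tojig(onz(c,280,168,.183));z=.17
for _ in range(5):
    T=tojig(onz(c,110.5,167,z)); z=.075+np.sqrt(.01-T[0]**2)
print(I,T)
E
```

```text
[0.66082601 0.04757036 0.17654461] [-1.45737892 -0.74375924  2.97461703] 0.15125401305690356 11.99954867362976
[ 439    0   89   26 1179] [469.25614928   8.26039016]
160 wire [] ptr []
165 wire [] ptr []
170 wire [] ptr []
175 wire [] ptr []
180 wire [] ptr []
[ 0.07612968 -0.00136344  0.183     ] [-0.00504186 -0.00209116  0.17487282]
```

>>> drive_tool:
  commands:
    - [-0.32,0.09,0,0,0,0]
    - [-0.32,0.09,0,0,0,0]
    - [-0.32,0.09,0,0,0,0]
    - [-0.32,0.09,0,0,0,0]
    - [-0.32,0.09,0,0,0,0]
    - [-0.32,0.09,0,0,0,0]
    - [-0.32,0.09,0,0,0,0]
    - [0,0,0,0,0,0]
    - [0,0,0,0,0,0]
    - [0,0,0,0,0,0]

```text
time_s: 11.58
eef_pos: [0.594, 0.0664, 0.1765]
orientation: [[0.273, 0.962, 0.0], [0.962, -0.273, 0.0], [0.0, 0.0, -1.0]]
wrist_force: [-1.0, 0.1, 4.2]
gripper_width: 0.152
grip_force: 12.0
```

Run:
```python
from h import *
c=cam("wrist");o=env.get_obs();print(tojig(o["eef_pos"]),o["wrist_force"],o["gripper_width"])
im=c["pixels"];cv2.imwrite("pics/w6.png",cv2.resize(im[120:270,180:380],None,fx=4,fy=4,interpolation=2))
np.save("w6.npy",im)
hsv=cv2.cvtColor(im,cv2.COLOR_BGR2HSV)
print(hsv[190,255:300].tolist())
```

```text
[ 0.00745831 -0.05573636  0.17651319] [-0.91095414  0.48104349  3.52441415] 0.1524197238785045
[[26, 12, 170], [27, 13, 171], [33, 14, 170], [30, 12, 169], [30, 11, 169], [27, 13, 171], [27, 14, 170], [30, 12, 170], [26, 12, 171], [30, 11, 169], [27, 14, 164], [33, 15, 156], [30, 13, 156], [30, 13, 155], [30, 11, 161], [26, 11, 168], [30, 12, 166], [30, 14, 168], [30, 12, 167], [27, 14, 168], [30, 12, 167], [27, 14, 168], [23, 33, 164], [21, 93, 170], [21, 121, 185], [22, 118, 192], [21, 120, 194], [21, 120, 191], [21, 123, 181], [21, 124, 167], [21, 128, 139], [23, 35, 147], [30, 12, 168], [27, 14, 168], [30, 14, 168], [26, 12, 168], [30, 12, 167], [27, 16, 146], [30, 13, 116], [26, 15, 117], [30, 15, 120], [26, 15, 122], [30, 14, 125], [26, 16, 124], [30, 16, 124]]
```

View pics/w6.png

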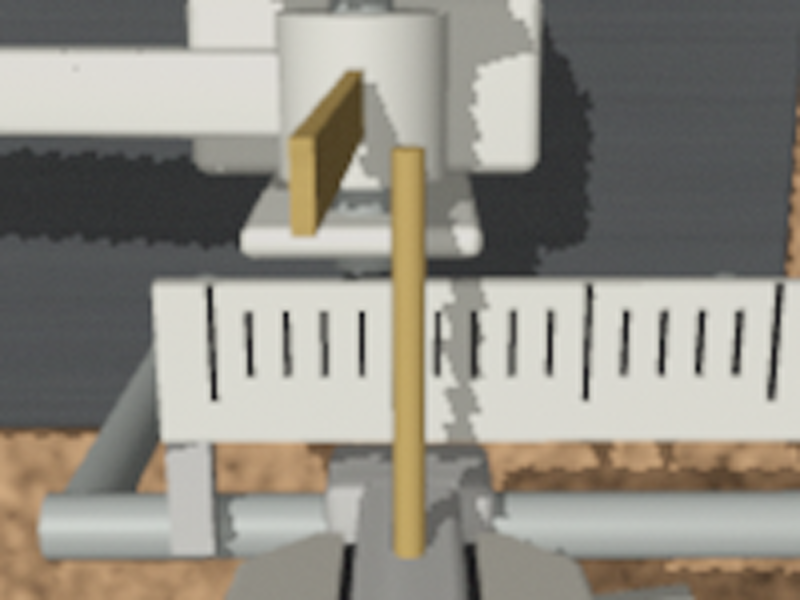

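The crop shows the pointer's top face centred at (304,186) and the wire centred at x=408.

Run:
```python
from h import *
c=cam("wrist")
I=tojig(onz(c,180+408/4,120+186/4,.183));z=.17
for _ in range(5):
    T=tojig(onz(c,180+304/4,120+186/4,z)); z=.075+np.sqrt(.01-T[0]**2)
d=(T[0]-I[0]);print(I,T,d,d*ax/.03)
```

```text
[ 0.0077359  -0.00062494  0.183     ] [-0.00470219 -0.00202994  0.17488939] -0.012438091651852539 [-0.39913836  0.11215013]
```

>>> drive_tool:
  commands:
    - [-0.2,0.056,0,0,0,0]
    - [-0.2,0.056,0,0,0,0]
    - [0,0,0,0,0,0]
    - [0,0,0,0,0,0]
    - [0,0,0,0,0,0]

```text
time_s: 12.1
eef_pos: [0.5815, 0.0699, 0.1765]
orientation: [[0.273, 0.962, -0.0], [0.962, -0.273, 0.0], [0.0, -0.0, -1.0]]
wrist_force: [-1.3, 1.2, 5.9]
gripper_width: 0.152
grip_force: 12.0
```

Run:
```python
from h import *
c=cam("wrist");o=env.get_obs();print(tojig(o["eef_pos"]),o["wrist_force"])
im=c["pixels"];cv2.imwrite("pics/w7.png",cv2.resize(im[120:220,230:330],None,fx=6,fy=6,interpolation=2))
for x in(-.006,-.0045,-.003): print(proj(c,world(x,0,.175)),proj(c,world(x,0,.183)))
```

```text
[-0.00557862 -0.05571301  0.17650176] [-2.27804335  1.22735783  5.48582575]
[280.71010959 162.25663707] [280.64478233 165.17805955]
[283.85981974 162.24610316] [283.94496259 165.16705611]
[287.00959927 162.23556903] [287.24521899 165.15605242]
```

View pics/w7.png

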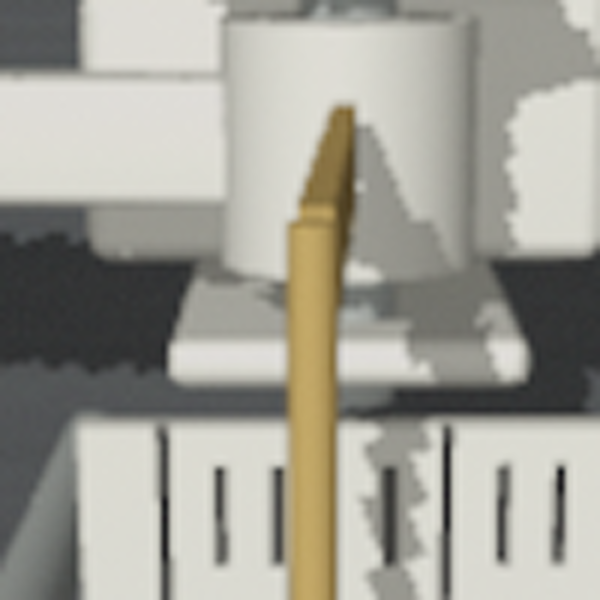

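The crop shows the wire centred at 312 px and the pointer's top face spanning 300–335, so centred near 317. A nudge of about +0.45 mm in jig x is needed.

>>> drive_tool:
  commands:
    - [0.014,-0.004,0,0,0,0]
    - [0,0,0,0,0,0]
    - [0,0,0,0,0,0]

```text
time_s: 12.4
eef_pos: [0.5821, 0.0697, 0.1765]
orientation: [[0.273, 0.962, -0.0], [0.962, -0.273, 0.0], [0.0, -0.0, -1.0]]
wrist_force: [-1.4, 1.2, 6.1]
gripper_width: 0.152
grip_force: 12.0
```

>>> drive_tool:
  commands:
    - [0,0,0,0,0,0]
    - [0,0,0,0,0,0]
    - [0,0,0,0,0,0]
    - [0,0,0,0,0,0]
    - [0,0,0,0,0,0]
  gripper: 0.3

```text
time_s: 12.82
eef_pos: [0.5819, 0.0696, 0.1761]
orientation: [[0.273, 0.962, -0.0], [0.962, -0.273, -0.0], [-0.0, -0.0, -1.0]]
wrist_force: [-0.7, -0.5, 0.6]
gripper_width: 0.348
grip_force: 0.0
```

Run:
```python
from h import *
c=cam("wrist");o=env.get_obs();print(tojig(o["eef_pos"]),o["wrist_force"],o["gripper_width"])
im=c["pixels"];g=cv2.resize(im[120:220,230:330],None,fx=6,fy=6,interpolation=2)
h=cv2.cvtColor(g,cv2.COLOR_BGR2HSV)
for v in range(150,260,6):
    r=np.nonzero((h[v,:,1]>80)&(h[v,:,2]>140)&(abs(h[v,:,0].astype(int)-21)<6))[0]; print(v,(r.min(),r.max(),len(r)) if len(r) else None)
```

```text
[-0.00513193 -0.05582227  0.17616605] [-0.07917973  0.31919131  0.49426832] 0.3477900340051851
150 (np.int64(314), np.int64(331), 5)
156 (np.int64(312), np.int64(314), 3)
162 (np.int64(309), np.int64(311), 3)
168 (np.int64(307), np.int64(308), 2)
174 (np.int64(306), np.int64(307), 2)
180 (np.int64(303), np.int64(305), 3)
186 (np.int64(300), np.int64(301), 2)
192 (np.int64(299), np.int64(301), 3)
198 (np.int64(296), np.int64(299), 4)
204 (np.int64(294), np.int64(325), 32)
210 (np.int64(293), np.int64(327), 35)
216 (np.int64(293), np.int64(327), 35)
222 (np.int64(293), np.int64(330), 38)
228 (np.int64(292), np.int64(333), 42)
234 (np.int64(291), np.int64(333), 43)
240 (np.int64(291), np.int64(333), 43)
246 (np.int64(291), np.int64(333), 43)
252 (np.int64(291), np.int64(333), 43)
258 (np.int64(291), np.int64(333), 43)
```

The released wire is within about 0.2 mm of the tip. Next I'll retreat straight up and check from there.

>>> drive_tool:
  commands:
    - [0,0,0.3,0,0,0]
    - [0,0,0.6,0,0,0]
    - [0,0,0.8,0,0,0]
    - [0,0,0.8,0,0,0]
    - [0,0,0.8,0,0,0]
    - [0,0,0.5,0,0,0]
    - [0,0,0,0,0,0]
    - [0,0,0,0,0,0]
    - [0,0,0,0,0,0]

```text
time_s: 13.62
eef_pos: [0.5816, 0.0697, 0.2894]
orientation: [[0.273, 0.962, -0.001], [0.962, -0.273, -0.0], [-0.0, -0.001, -1.0]]
wrist_force: [-0.1, -0.5, -0.6]
gripper_width: 0.356
grip_force: 0.0
```

Run:
```python
from h import *
c=cam("wrist");o=env.get_obs();print(o["eef_pos"],o["wrist_force"],o["gripper_width"],o["time_s"])
u,v=proj(c,world(-.005,-.002,.18)).astype(int);print(u,v)
cv2.imwrite("pics/w8.png",cv2.resize(c["pixels"][v-40:v+60,u-50:u+50],None,fx=6,fy=6,interpolation=2))
```

```text
[0.5815294  0.06963107 0.28915627] [-0.0066961  -0.06780128  0.8032485 ] 0.3555191808954775 13.6667
282 141
```

View pics/w8.png

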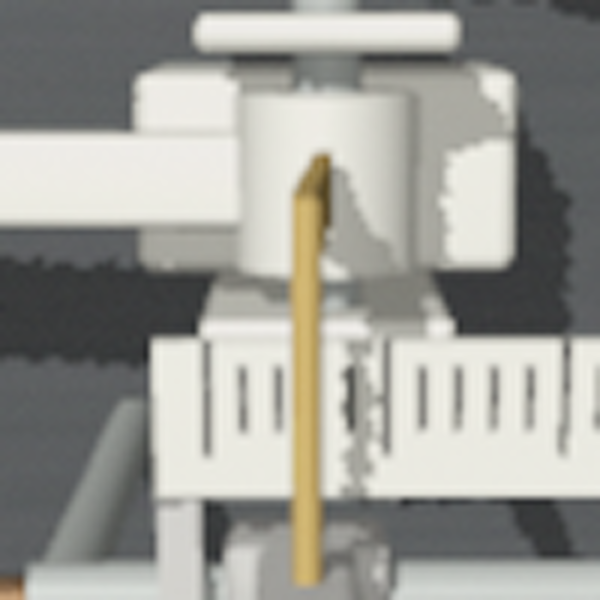

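The view from above shows the wire at column 308 lying directly over the pointer tip, with the rider free. I'm handing in the job.

```bash
python3 -c "
from cell import env
print(env.finish_job())"
```

```text
the job is handed in; nothing more can be done
None
```

I pressed the lever to about 10 N (firm range), after roughly 65 mm of free travel, and left it resting there. The rider's index wire is about 0.2 mm from the pointer tip by the wrist camera. The gripper is clear, and I handed the job in at 13.7 s; no verdict was returned.

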